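# Gauge the gap of a bag sealer with a tapered feeler blade

### The job

Check the gap of the bench bag sealer: pick up the tapered steel feeler blade by its upright grip and slide it, lying flat and thin end first, straight in from the front between the fixed lower bar and the sprung upper bar, until it drags snugly and the upper bar has just begun to lift (about a millimetre). Do not force it on beyond that, do not touch the upper bar or its head with the robot itself, and leave the carton, the jar and the cardboard spool alone. Finish while still gripping the blade, holding it still at that depth: do not let go.

Things in the scene. Friction and masses are not known exactly. Their poses are not given: they have to be found in the camera images.
- blade: Loose tapered feeler blade, 140 g, lying flat: steel strip 14 mm wide, 151 mm long, flat underside, with an upright black grip on its thick end, 36 mm along x, 16 mm wide (grasp across y), reaching from 2 to 52 mm above the underside. Origin on the underside below the middle of the grip; x points to the thin tip, z up. Starts left or right of the sealer
- blade_tip (a point): Thin end of the blade, on its underside, mid width, 133 mm along the blade's x from its origin; same axes. The strip is 2 mm thick here, growing evenly to 8 mm at 100 mm from the tip, then 8 mm to the front of the grip, 115 mm from the tip
- station: Fixed bag sealer base: grey block 150 x 150 x 33 mm carrying the lower bar, an aluminium slab 120 mm wide (y) from x = -80 to +30 mm, its flat top 45 mm above the table. Origin on the table; x points front (robot side) to back, the way the blade goes; z up. The slab's front 50 mm is an open ledge on which the blade can be laid and slid forward
- mouth (a point): Front of the gap: on the top of the lower bar below the front edge of the upper bar, middle of its width, at (-30, 0, 45) mm in the station frame; same axes as the station
- head: Fixed frame of the upper bar: two 16 mm steel posts at y = +-68 mm, crosspiece on top, 111 mm high. Origin: the station's, raised by a setting of 0 to 2.2 mm that varies; gap at rest = 4 mm + setting. The bar is a steel plate 60 (x) x 110 (y) x 12 mm; its front lip, bent up, reaches 10 mm ahead of the mouth. Open behind: the tip may come out at the back
- jaw (a joint): Lift of the sprung upper bar above its stops, in m: 0 at rest, at most 0.008. It presses down with about 3.4 N at rest and 1.5 N more per mm of lift. The blade slides freely until it fills the gap, 33 to 70 mm past the mouth by the setting; then it drags with 5 to 10 N, and lifts the bar about 1 mm per 17 mm of further push
- carton: Loose brown cardboard box 90 x 120 x 70 mm, a bystander; origin under its centre
- jar: Loose jar, 60 mm across, 90 mm tall, a bystander; origin under its centre
- spool: Loose cardboard spool, a standing ring 84 mm across, 40 mm hole, 50 mm tall, a bystander, on the other side of the sealer from the blade; origin under its centre
There are look-alikes about, which are no part of the job. There is more than one size of the blade; the one meant has the size given above.

How it is judged:
By the outcome, as a careful person would: the job done as asked, in the order asked, and still so for the second after the job is handed in, while the arm keeps its last pose, push and grip.
It also fails if it takes over 54 s, if anything falls off the work surface, if the arm or the gripper's body presses on something with over 40 N, if the wrist force passes 120 N, or if a joint passes its speed limit or range.

### The arm

A 6-joint arm with a two-finger parallel gripper is mounted at the origin on the work surface. World frame = base frame: x ahead of the robot, y to its left, z up, the work surface at z = 0. Lengths are in m, angles in rad, forces in N, time in s.
With the tool pointing down it reaches from about 0.275 to 0.875 m from the base axis. Payload 12.5 kg.
Tool frame: the origin (TCP) lies on the centre line of the jaws, within the pads' length; the fingertips stand r.finger_overhang ahead of it and the grasp point (between the pads) lies 3 mm ahead of it (r.finger_overhang is the distance from the TCP to the fingertips, in m); z points along the fingers, y is the line along which they close (so a half turn about z gives the same grasp; the last joint's range is limited). The gripper opens to 85 mm and grips with 20 to 120 N. Pads are 22 mm wide; open, the fingers measure 114 mm over their backs; the gripper's body (76 mm by 85 mm) begins 54 mm behind the grasp point. The pads swing forward as they close: fully open they stand 13 mm farther back than shut.
Start: joints at [-1.186, 0.351, 1.652, -0, 1.139, -0.085], TCP at [0.249, -0.49, 0.253] pointing down, gripper open.
Joint ranges: [-2.75, 2.75], [-0.79, 2.1], [0.01, 2.65], [-1.57, 4.71], [0.07, 3.14], [-2.87, 2.87]. Speed limits (rad/s): [2.22, 2.22, 2.79, 3.14, 3.14, 3.14].

### API

Orientations are given as a unit quaternion [x, y, z, w].
In Python, from cell import r, optics gives the robot as it stands. The module is installed in compiled form; this text tells all that it offers. Calls block until the motion is done:
- r.move_to(position, orientation): joint-space move of the TCP to a pose.
- r.move_linear(position, rot=None, vel=0.15): straight line of the TCP; rot=None keeps the orientation; vel is the mean speed in m/s.
- r.set_joints(angles): joint-space move.
- r.set_gripper(opening, squeeze=None): opening from 0.0 (shut) to 1.0 (fully open); squeeze is the grip in N (None keeps the last); returns when the fingers have stopped.
- r.sleep(seconds).
- r.inverse_kinematics(position, orientation): joint angles nearest the present ones, or None.
- optics.get_image(name): name is "scene" or "top"; returns a dict with "pixels" (384x512x3 uint8, red, green, blue), "depth" (384x512 float32, m along the optical axis (not along the pixel's ray), 0 where there is no reading), "fx", "fy", "cx", "cy" (pixels), "D" ([k1, k2, p1, p2, k3] as OpenCV has them; the pictures are not rectified), "camera_from_world" (4x4, takes a point from world to camera coordinates). Camera axes: x right, y down, z forward; pixel columns grow to the right and rows downward; lengths in m; the calibration is good to about 2 mm. A picture is of the moment at which its call begins.
A pose or a line that the arm cannot do raises r.PlanningError and nothing moves.
- r.hand_in(): hands the job in; it is judged then, once.
Readings, each from a call of its own:
- r.current_t(): time.
- r.current_q(): joint angles.
- r.current_qvel(): joint speeds.
- r.current_effort(): joint torques, N m.
- r.current_tool_pos(): TCP position.
- r.current_ee_rot(): TCP orientation.
- r.current_contact_force(): force on the tool from outside, world axes, zero at the start.
- r.current_torque(): the same for the moment, N m.
- r.current_opening(): opening from 0.0 (shut) to 1.0 (fully open).
- r.current_finger_force(): force on a finger pad.
Only numpy, scipy, OpenCV 4.12 (cv2) and the standard library are available. Lean on these libraries where they do the work, as an engineer would, in place of code of your own. Each camera call takes 0.05 s, during which the arm holds its last target. There are 200 camera calls.

## Working session

There is one attempt and no reset: what is moved stays moved. The work goes in short steps, each a Python script; the robot and the scene stay as the last script left them, time stands still between calls to the robot, and variables do not carry over. Pictures are saved under pics/ and viewed, at most 10 in all, crops included, and the job is handed in when it is done.

```bash
mkdir -p pics
cat > h.py <<'E'
import numpy as np, cv2
from cell import r, optics
def grab(n):
    d=optics.get_image(n); K=np.array([[d['fx'],0,d['cx']],[0,d['fy'],d['cy']],[0,0,1]]); d['K']=K; d['D']=np.array(d['D'],float); d['T']=np.array(d['camera_from_world']); return d
def plane(d,uv,z):
    uv=np.array(uv,float).reshape(-1,1,2); n=cv2.undistortPoints(uv,d['K'],d['D']).reshape(-1,2)
    R=d['T'][:3,:3]; c=-R.T@d['T'][:3,3]; w=np.c_[n,np.ones(len(n))]@R
    z=np.broadcast_to(z,len(n)); return c+w*((z-c[2])/w[:,2])[:,None]
def cloud(d):
    h,w=d['depth'].shape; v,u=np.mgrid[:h,:w]; n=cv2.undistortPoints(np.stack([u,v],-1).reshape(-1,1,2).astype(float),d['K'],d['D']).reshape(-1,2)
    z=d['depth'].reshape(-1,1); P=np.c_[n*z,z]; P=(P-d['T'][:3,3])@d['T'][:3,:3]; P[z[:,0]==0]=np.nan; return P.reshape(h,w,3)
E
python3 - <<'E'
from h import *
for n in("scene","top"):
    d=grab(n); cv2.imwrite(f'pics/{n}0.png',cv2.resize(d['pixels'][...,::-1],(800,600))); np.savez(f'{n}0.npz',**{k:v for k,v in d.items()})
    R=d['T'][:3,:3]; print(n,-R.T@d['T'][:3,3],R[2],d['fx'])
print(r.finger_overhang,r.current_t(),r.current_ee_rot(),r.current_opening())
E
```

```text
scene [ 1.13647713 -0.04096966  0.79063765] [-0.62145853  0.00691151 -0.78341657] 376.74459586166455
top [ 0.46812926 -0.04567161  1.08031728] [ 0.07099017  0.01207304 -0.99740395] 373.13007359026403
0.022 0.1 [ 9.72534091e-01  2.32759929e-01 -7.63346787e-05 -5.00936260e-04] 0.9987680551187628
```

View pics/top0.png

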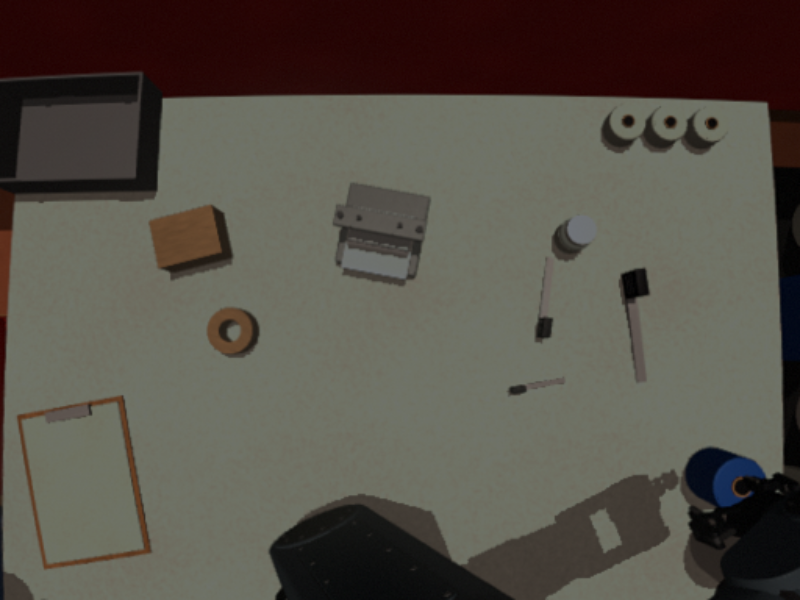

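View pics/scene0.png

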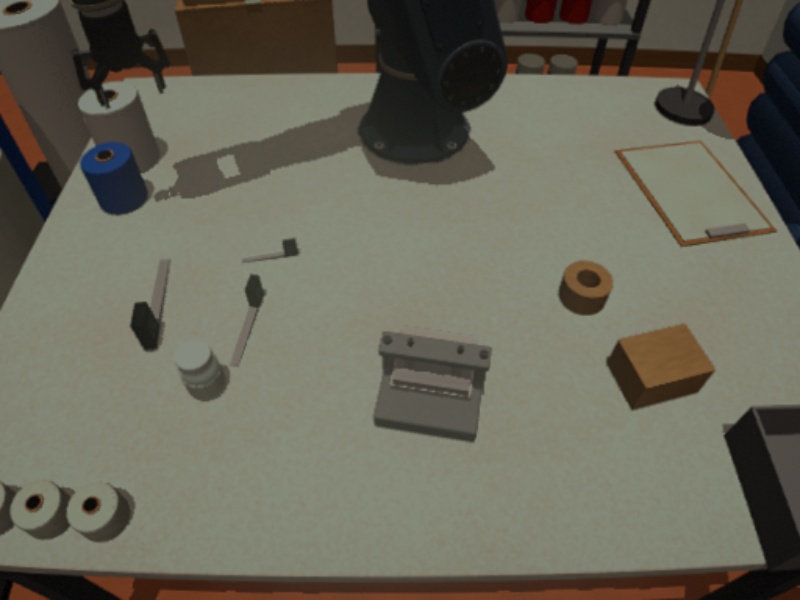

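Three blade candidates appear in the top view: (545,300), (637,325) and (537,386) in the 800x600 picture. The first looks about 150 mm long, the second about 210 mm and the third about 100 mm. I'll measure them, and the sealer.

Run:
```python
from h import *
d=dict(np.load('top0.npz')); C=cloud(d); px=d['pixels']; hsv=cv2.cvtColor(px,cv2.COLOR_RGB2HSV)
s=512/800
print('table z',np.nanmedian(C[250:270,200:300,2]))
# grips: dark
m=((px.max(2)<45)).astype(np.uint8); m[:160]=0;m[260:]=0;m[:,:310]=0;m[:,450:]=0
n,l,st,ce=cv2.connectedComponentsWithStats(m)
for i in range(1,n):
    if st[i,4]>8:
        v,u=np.where(l==i); P=C[v,u]; print('dark',ce[i]/s,st[i],'zmed',np.nanmedian(P[:,2]),np.nanpercentile(P[:,2],95))
        top=P[P[:,2]>np.nanpercentile(P[:,2],95)-.012]; 
        rc=cv2.minAreaRect((top[:,:2]*1000).astype(np.float32)); print('  top rect mm',rc)
# ledge
g=px.min(2); sub=g[110:185,205:285]; print('bright', np.percentile(sub,[5,50,90,97]))
m=((C[...,2]>.038)&(C[...,2]<.052)).astype(np.uint8); m[:, :205]=0;m[:,285:]=0;m[:110]=0;m[190:]=0
n,l,st,ce=cv2.connectedComponentsWithStats(m); i=1+np.argmax(st[1:,4]); v,u=np.where(l==i)
print('ledge',ce[i]/s,st[i],np.nanmedian(C[v,u,2]),cv2.minAreaRect((C[v,u,:2]*1000).astype(np.float32)))
for lo,hi in((.02,.038),(.095,.125)):
    m=(C[...,2]>lo)&(C[...,2]<hi); m[:, :200]=0;m[:,290:]=0;m[:105]=0;m[190:]=0
    v,u=np.where(m); print(lo,len(v),np.nanmedian(C[v,u,2]),cv2.minAreaRect((C[v,u,:2]*1000).astype(np.float32)))
a=px[150:255,315:430][...,::-1]; b=px[105:190,200:290][...,::-1]
a=cv2.resize(a,None,fx=4,fy=4,interpolation=2); b=cv2.resize(b,(340,340*85//90),interpolation=2)
o=np.zeros((420,800,3),np.uint8); o[:,:460]=a; o[:b.shape[0],460:]=b
cv2.imwrite('pics/crop1.png',cv2.convertScaleAbs(o,alpha=1.5))
```

```text
table z 0.0009837895445617747
dark [569.53125    250.69444444] [360 160  10   2  18] zmed 0.03565675447928357 0.05113404298530611
  top rect mm ((638.3248291015625, -333.22503662109375), (12.341645240783691, 1.0198683738708496), 86.88544464111328)
dark [634.14855072 283.8598279 ] [398 172  17  23 276] zmed 0.059549775170695825 0.07340887588499376
  top rect mm ((579.814208984375, -448.00299072265625), (45.87266540527344, 20.45872688293457), 7.58060884475708)
dark [543.40965347 327.42883663] [343 204  10  12 101] zmed 0.05122088371044128 0.05568642889418015
  top rect mm ((499.3674621582031, -281.7479248046875), (15.363992691040039, 32.386287689208984), 82.54956817626953)
dark [517.1875     389.14473684] [326 247  11   5  38] zmed 0.035565210903586025 0.03985392107144599
  top rect mm ((389.505859375, -235.4482879638672), (9.961333274841309, 24.789466857910156), 9.904356956481934)
bright [ 47.  96. 103. 110.]
ledge [376.02083333 260.34722222] [218 149  47  30 675] 0.046028917331701974 ((631.8736572265625, 18.06488800048828), (120.05117797851562, 72.751953125), 79.65868377685547)
0.02 958 0.033837623963611514 ((674.1666259765625, 10.142433166503906), (150.18507385253906, 158.23524475097656), 79.14149475097656)
0.095 790 0.11283951973168063 ((674.6578369140625, 10.245315551757812), (155.79664611816406, 36.30328369140625), 79.74095153808594)
```

View pics/crop1.png

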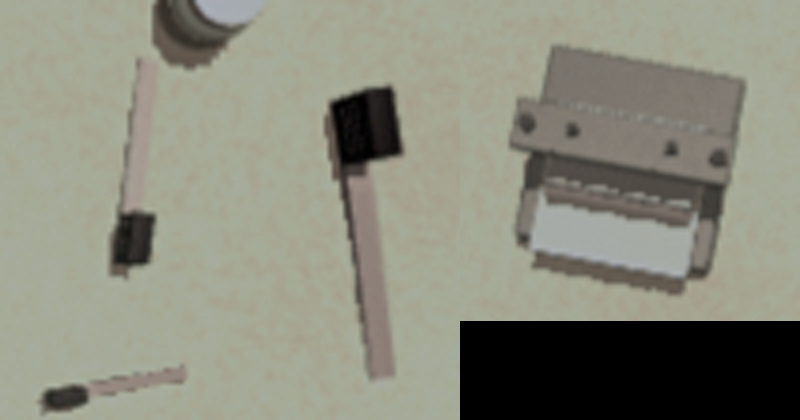

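The medium blade, at (545,300), fits: its grip top is about 32x15 mm, it stands 51 mm high and it is about 150 mm long overall. The large one has a 46 mm grip, 73 mm high. The small one has a 25 mm grip, 40 mm high. The station is at about (0.675, 0.010) with yaw about -10.4°, and the base, ledge and crosspiece fits agree. Now the grasp.

```bash
cat >> h.py <<'E'
def quat(a): return [np.cos(a/2),np.sin(a/2),0,0]
E
python3 - <<'E'
from h import *
d=dict(np.load('top0.npz'))
tip=plane(d,[[351.75,164.5]],.002)[0]; g=np.array([.4994,-.2817])
v=tip[:2]-g; yaw=np.arctan2(v[1],v[0]); print('tip',tip,'len',np.linalg.norm(v),'yaw',np.degrees(yaw))
for a in (yaw,yaw+np.pi):
    print(np.round(r.inverse_kinematics([*g,.13],quat(a)),2))
assert abs(np.linalg.norm(v)-.133)<.008
q=quat(yaw)
r.move_to([*g,.13],q); r.set_gripper(.6,80)
r.move_linear([*g,.037],vel=.12); print('F',r.current_contact_force())
r.set_gripper(0.0,80); r.sleep(.2); print('open',r.current_opening()*85,r.current_finger_force(),'F',r.current_contact_force())
r.move_linear([*g,.13],vel=.1); print('F',r.current_contact_force(),r.current_torque(),r.current_opening()*85,r.current_t(),r.current_tool_pos())
np.save('g.npy',[*g,yaw])
d=grab('scene'); p=d['pixels'][...,::-1]; cv2.imwrite('pics/s1.png',cv2.convertScaleAbs(cv2.resize(p[100:290,80:340],(780,570)),alpha=1.4))
E
```

```text
tip [ 0.63215181 -0.30264472  0.002     ] len 0.13439391128981656 yaw -8.965850331812454
[-0.59  0.54  1.69 -0.    0.9   1.13]
[-0.59  0.54  1.69 -0.    0.9  -2.01]
F [-0.32155616 -0.16718768  0.49638078]
open 15.17117723580808 78.19951057434082 F [0.0856134  0.78924144 6.55099883]
F [ 1.71415375  0.68040827 -1.66587973] [-0.00390742 -0.00572271  0.06601617] 14.82407230761949 4.4667 [ 0.49909017 -0.28149575  0.1293531 ]
```

View pics/s1.png

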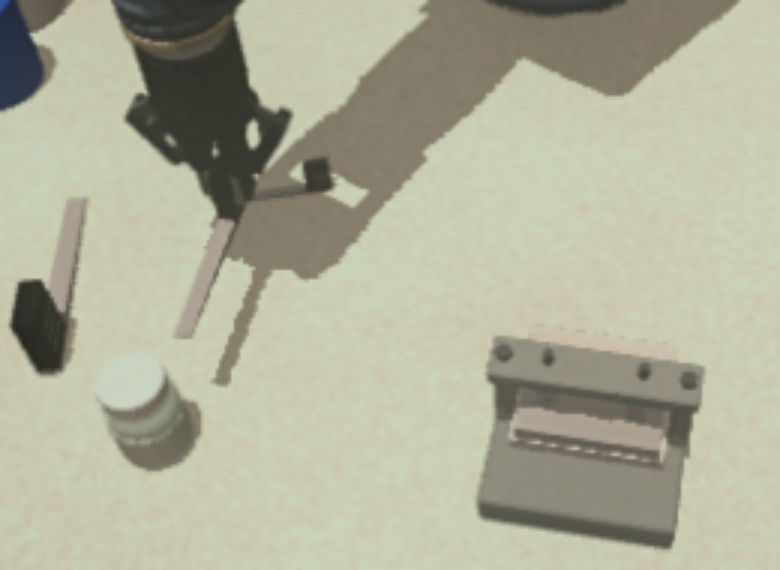

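The blade is held flat-ish. The crop shows the tip at (184,334) and the sealer front beyond it. I'll check its pitch and yaw in the hand from the depth, then carry it in front of the mouth.

```bash
cat >> h.py <<'E'
S=np.array([.6747,.0102]); YS=np.radians(-10.35); ex=np.array([np.cos(YS),np.sin(YS)]); ey=np.array([-ex[1],ex[0]])
def st(x,y,z): return [*(S+ex*x+ey*y),z]
def blade_fit(d,name=''):
    C=cloud(d); t=r.current_tool_pos(); R=cv2.Rodrigues(np.zeros(3))[0]
    q=r.current_ee_rot(); a=2*np.arctan2(q[1],q[0]); e=np.array([np.cos(a),np.sin(a)])
    rel=C-np.array(t); X=rel[...,:2]@e; Y=rel[...,:2]@np.array([-e[1],e[0]]); Z=rel[...,2]
    m=(X>.025)&(X<.15)&(abs(Y)<.015)&(Z>-.05)&(Z<-.015)
    if m.sum()<20: print('few',m.sum()); return
    x,y,z=X[m],Y[m],Z[m]
    print(name,'n',m.sum(),'x max',np.percentile(x,[50,99,100]),'y fit',np.polyfit(x,y,1),'z fit',np.polyfit(x,z,1))
E
python3 - <<'E'
from h import *
d=grab('scene'); blade_fit(d,'scene'); blade_fit(grab('top'),'top')
t=plane(d,[[80+184/3,100+334/3]],np.array([r.current_tool_pos()[2]-.037+.001]))[0]; t0=r.current_tool_pos()
print('tip len',np.linalg.norm(t[:2]-t0[:2]),np.degrees(np.arctan2(*(t[:2]-t0[:2])[::-1])))
r.move_linear(st(-55-133,0,.13),quat(YS),vel=.15)
print(r.current_tool_pos(),r.current_contact_force(),r.current_t())
blade_fit(grab('scene'),'scene'); d=grab('top'); blade_fit(d,'top')
p=d['pixels'][...,::-1]; cv2.imwrite('pics/t2.png',cv2.convertScaleAbs(cv2.resize(p[100:250,160:360],(800,600)),alpha=1.4))
E
```

```text
scene n 256 x max [0.08161584 0.1342169  0.1358069 ] y fit [-0.01658478  0.0033244 ] z fit [-0.05511658 -0.03011006]
top n 138 x max [0.09926889 0.13184751 0.13284029] y fit [-0.06956441  0.00701838] z fit [-0.06225056 -0.0269363 ]
tip len 0.13363503438214938 -7.135737371704225Traceback (most recent call last):
  File "<stdin>", line 5, in <module>
cell.PlanningError: the arm cannot follow that straight line within its joint ranges
```

The blade is flat: its top slopes at -0.06, which is exactly the taper. The planning error was a mm/m slip in my helper, and nothing moved.

```bash
sed -i 's/\*(S+ex\*x+ey\*y)/*(S+(ex*x+ey*y)\/1000)/' h.py
python3 - <<'E'
from h import *
p=st(-55-133,0,.13); print(p)
r.move_linear(p,quat(YS),vel=.15)
print(r.current_tool_pos(),r.current_contact_force(),r.current_t())
blade_fit(grab('scene'),'scene'); d=grab('top'); blade_fit(d,'top')
p=d['pixels'][...,::-1]; cv2.imwrite('pics/t2.png',cv2.convertScaleAbs(cv2.resize(p[100:250,160:360],(800,600)),alpha=1.4))
E
```

```text
[np.float64(0.4897590177574872), np.float64(0.0439762207355202), 0.13]
[0.48978879 0.04358797 0.12996996] [-0.53786296 -0.80026799 -0.75013036] 6.9417
scene n 223 x max [0.08317036 0.13462546 0.1360041 ] y fit [0.00036247 0.00069342] z fit [-0.05833926 -0.02915395]
top n 126 x max [0.10261961 0.13430279 0.13459919] y fit [-0.00259514 -0.001557  ] z fit [-0.04885655 -0.02756478]
```

View pics/t2.png

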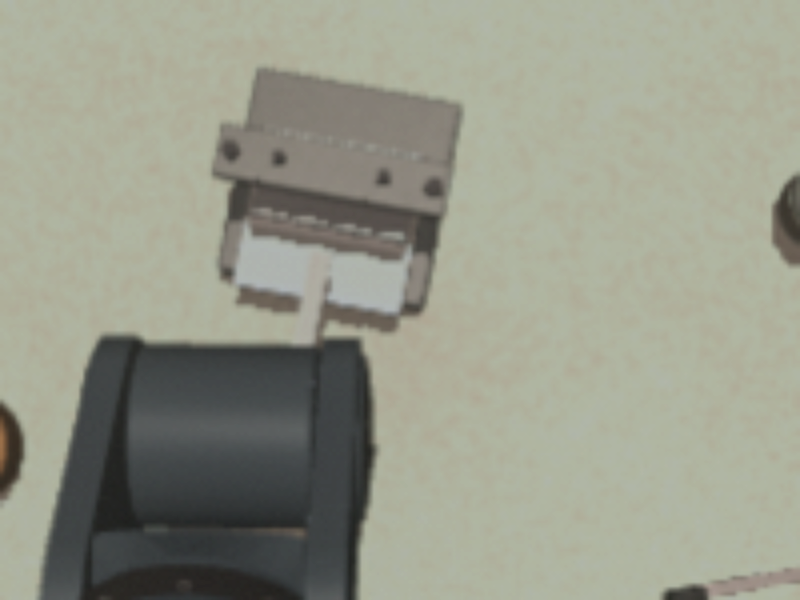

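The top view shows the tip at (318,255), centred over the ledge and square to the bar. Next: lay it on the ledge until contact, then slide in while logging the force.

```bash
cat >> h.py <<'E'
def F():
    r.sleep(.08); f=np.mean([r.current_contact_force() for _ in range(1)],axis=0); return np.array([f[:2]@ex,f[:2]@ey,f[2]])
E
python3 - <<'E'
from h import *
r.move_linear(st(-55-133,0,.087),vel=.08); r.sleep(.2); f0=F(); print('f0',f0)
z=.087
while z>.077:
    z-=.0007; r.move_linear(st(-55-133,0,z),vel=.02); f=F(); print(round(z,4),np.round(f-f0,2),r.current_torque()[1].round(3))
    if f[2]-f0[2]>2.5: break
print('t',r.current_t(),r.current_tool_pos()); np.save('z.npy',[z,*f0])
E
```

```text
f0 [-0.3297469   0.23910014 -1.03287547]
0.0863 [-0.38 -0.48  0.01] 0.057
0.0856 [-0.18 -0.94  0.82] -0.011
0.0849 [ 0.76  0.32 -0.29] 0.005
0.0842 [ 0.57 -0.73 -0.07] -0.018
0.0835 [-0.21 -0.34  0.31] 0.032
0.0828 [ 0.17 -0.02 -0.71] 0.049
0.0821 [-2.2  -0.78  3.  ] -0.044
t 10.3417 [0.48984036 0.04399777 0.08224125]
```

Run:
```python
from h import *
z,*f0=np.load('z.npy'); f0=np.array(f0)
x=-188
def step(x,v): 
    r.move_linear(st(x,0,z),vel=v); f=F()-f0; a=(np.array(r.current_tool_pos()[:2])-S)@ex*1000
    print('past mouth %.1f'%(a+163),np.round(f,2),'ty %.3f'%r.current_torque()[1],'t %.1f'%r.current_t()); return f
while x<-140:
    x+=8; f=step(x,.05)
    if f[0]<-6: print('stop'); break
else:
    while x<-110:
        x+=2.5; f=step(x,.03)
        if f[0]<-6: print('drag'); break
print(x,r.current_opening()*85)
```

```text
past mouth -16.6 [ 1.46 -0.92  2.3 ] ty -0.507 t 10.7
past mouth -8.7 [ 1.64 -0.65  2.91] ty -0.493 t 11.1
past mouth -1.0 [-0.01  0.04  4.81] ty -0.226 t 11.5
past mouth 6.9 [-2.6  -0.45  6.47] ty -0.043 t 11.9
past mouth 14.7 [-3.26  0.12  8.12] ty 0.076 t 12.3
past mouth 22.6 [-4.54 -0.27 10.23] ty 0.230 t 12.7
past mouth 24.4 [-8.86 -0.96 13.95] ty 0.773 t 13.0
drag
-137.5 15.314241417407178
```

Downward force builds up as the blade goes in, so I'm pressing it into the ledge, and that could mask the real drag. I'll ease the height first.

Run:
```python
from h import *
z,*f0=np.load('z.npy'); f0=np.array(f0)
for i in range(6):
    z+=.0004; r.move_linear(st(-137.5,0,z),vel=.02); f=F()-f0
    print('%.4f'%z,'%.4f'%r.current_tool_pos()[2],np.round(f,2),'ty %.3f'%r.current_torque()[1])
    if f[2]<3: break
np.save('z.npy',[z,*f0])
for n in('scene','top'): blade_fit(grab(n),n)
d=grab('scene');p=d['pixels'][...,::-1]; cv2.imwrite('pics/s3.png',cv2.convertScaleAbs(cv2.resize(p[140:290,190:350],(640,600),interpolation=2),alpha=1.4)); print(r.current_t())
```

```text
0.0825 0.0825 [-5.56 -0.2   9.52] ty 0.514
0.0829 0.0827 [-0.31 -0.54  1.66] ty 0.207
scene n 234 x max [0.07105859 0.1494529  0.14967587] y fit [-0.00796042  0.00096596] z fit [ 0.11715688 -0.03975206]
top n 160 x max [0.10780184 0.12652241 0.12702061] y fit [-0.04355879  0.00475413] z fit [ 0.46771325 -0.07508931]
13.8417
```

View pics/s3.png

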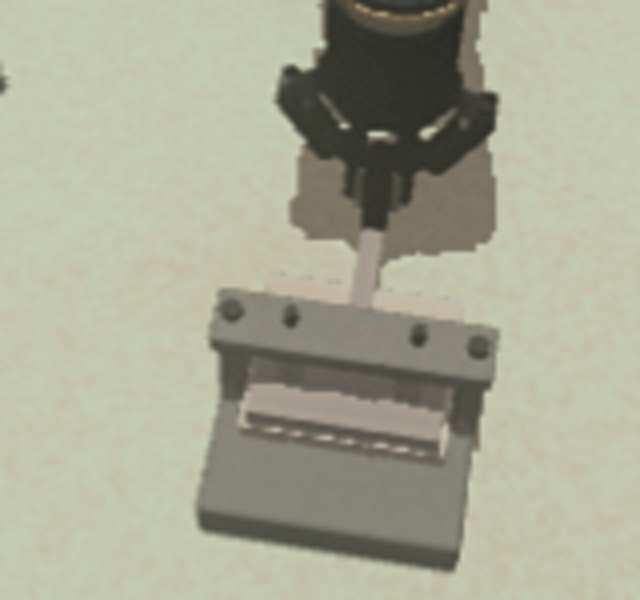

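The view shows the blade entering under the bar, straight, at (365,290), with the bar level. After easing, only about 0.3 N drag remained, so it is not yet in the gap's grip. Continuing with Fz regulated.

```bash
cat >> h.py <<'E'
def push(x,xe,dx,v,stop):
    z,*f0=np.load('z.npy'); f0=np.array(f0)
    while x<xe-1e-6:
        x=min(x+dx,xe); r.move_linear(st(x,0,z),vel=v); f=F()-f0; a=(np.array(r.current_tool_pos()[:2])-S)@ex*1000
        print('cmd %.1f past %.1f'%(x+163,a+163),np.round(f,2),'ty %.2f z %.4f'%(r.current_torque()[1],r.current_tool_pos()[2]),'t %.1f'%r.current_t())
        z-=np.clip((2-f[2])/30,-.4,.15)/1000
        np.save('z.npy',[z,*f0]); np.save('x.npy',x)
        if f[0]<stop: print('stop'); break
    return x
E
python3 - <<'E'
from h import *
push(-137.5,-100,2.5,.03,-5)
print(r.current_opening()*85)
E
```

```text
cmd 28.0 past 28.1 [ 0.07  0.57 -0.3 ] ty -0.00 z 0.0828 t 14.2
cmd 30.5 past 30.5 [-0.4  -0.33 -0.5 ] ty 0.05 z 0.0828 t 14.5
cmd 33.0 past 33.0 [-0.43 -0.17  0.34] ty -0.02 z 0.0827 t 14.8
cmd 35.5 past 35.6 [-0.07 -0.18  0.01] ty -0.05 z 0.0827 t 15.2
cmd 38.0 past 38.2 [ 0.85 -0.32  1.31] ty -0.13 z 0.0826 t 15.5
cmd 40.5 past 40.7 [1.28 1.07 0.43] ty -0.14 z 0.0827 t 15.8
cmd 43.0 past 42.9 [-2.75 -0.22  4.77] ty 0.36 z 0.0826 t 16.2
cmd 45.5 past 45.0 [-5.31  0.08  7.21] ty 0.73 z 0.0827 t 16.5
stop
14.695706697487042
```

Run:
```python
from h import *
x=float(np.load('x.npy'))
push(x-.01,x,1,.03,-99); push(x-.01,x,1,.03,-99)
push(x,x+6,2,.03,-14)
print(r.current_opening()*85)
```

```text
cmd 45.5 past 45.0 [-4.37 -0.78  6.41] ty 0.69 z 0.0827 t 16.8
cmd 45.5 past 45.1 [-5.2   0.68  3.27] ty 0.71 z 0.0827 t 17.2
cmd 47.5 past 46.9 [-5.7   0.05  2.98] ty 0.85 z 0.0827 t 17.5
cmd 49.5 past 48.7 [-7.21 -0.07  3.97] ty 1.01 z 0.0827 t 17.8
cmd 51.5 past 50.7 [-7.32 -1.15  3.16] ty 0.88 z 0.0827 t 18.2
15.224217868083144
```

Drag now persists (5–7 N) with little Fz, so the gap filled at about 41.5 mm. One millimetre of lift should come at about 58.5 mm. I'll push there and check bar lift by depth difference against the first pictures.

Run:
```python
from h import *
x=float(np.load('x.npy'))
x=push(x,x+6,2,.03,-14); 
def lift():
    for n in('top','scene'):
        d0=dict(np.load(n+'0.npz')); C0=cloud(d0); C1=np.nanmedian([cloud(grab(n)) for _ in range(4)],axis=0)
        def loc(C): 
            q=C[...,:2]-S; return q@ex*1000,q@ey*1000,C[...,2]*1000
        X,Y,Z=loc(C0); X1,Y1,Z1=loc(C1)
        for nm,m in (('bar lip/front',(X>-42)&(X<-22)&(abs(Y)>12)&(abs(Y)<52)&(Z>54)&(Z<80)),('bar rear',(X>20)&(X<32)&(abs(Y)<50)&(Z>54)&(Z<75)),('base',(X>40)&(X<72)&(abs(Y)<65)&(Z>25)&(Z<40)),('cross',(abs(X)<15)&(abs(Y)<70)&(Z>105))):
            k=m&(abs(Z1-Z)<5); D=(Z1-Z)[k]
            print(n,nm,k.sum(),np.round([np.median(D),D.mean(),D.std()/max(1,k.sum())**.5],2) if k.sum() else '')
lift(); print(r.current_t(),r.current_opening()*85)
d=grab('scene');p=d['pixels'][...,::-1]; cv2.imwrite('pics/s4.png',cv2.convertScaleAbs(cv2.resize(p[140:290,190:350],(640,600),interpolation=2),alpha=1.4))
```

```text
cmd 53.5 past 52.6 [-7.86 -0.33  3.45] ty 0.94 z 0.0827 t 18.5
cmd 55.5 past 54.6 [-7.6  -1.06  3.81] ty 0.92 z 0.0827 t 18.8
cmd 57.5 past 56.5 [-7.72  0.4   3.57] ty 0.92 z 0.0827 t 19.2
top bar lip/front 0 
top bar rear 22 [0.75 0.59 0.39]
top base 492 [ 0.02 -0.02  0.09]
top cross 569 [ 0.02 -0.03  0.08]
scene bar lip/front 0 
scene bar rear 238 [0.6  0.52 0.09]
scene base 719 [-0.08 -0.03  0.06]
scene cross 737 [0.03 0.02 0.05]
19.575 14.940821352528756
```

View pics/s4.png

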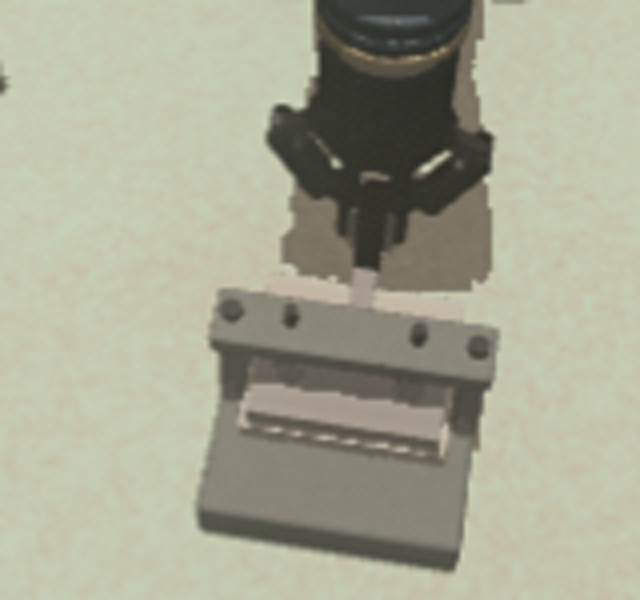

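The picture shows the blade straight and well in, with the gripper clear of the crosspiece. The depth difference gives about 0.6–0.75 mm of bar lift, and the head hasn't moved. That leaves about 4 mm to push.

Run:
```python
from h import *
x=float(np.load('x.npy'))
x=push(x,x+3.5,1.75,.03,-14); r.sleep(.3)
d0=dict(np.load('scene0.npz')); C0=cloud(d0); C1=np.nanmedian([cloud(grab('scene')) for _ in range(6)],axis=0)
q=C0[...,:2]-S; X=q@ex*1000;Y=q@ey*1000;Z=C0[...,2]*1000
for lo,hi in((54,75),(56,64)):
    m=(X>5)&(X<28)&(abs(Y)<50)&(Z>lo)&(Z<hi); D=(C1[...,2]*1000-Z)[m]; D=D[abs(D)<5]; print('lift',len(D),np.median(D),D.mean(),D.std()/len(D)**.5)
print(F(),r.current_t(),r.current_opening()*85,np.abs(r.current_qvel()).max())
```

```text
cmd 59.2 past 58.2 [-7.34 -0.96  3.16] ty 0.96 z 0.0827 t 20.0
cmd 61.0 past 59.9 [-7.65 -0.19  2.8 ] ty 0.93 z 0.0827 t 20.3
lift 425 0.7924725962926189 0.8274742989015529 0.06888008754243578
lift 387 0.9063192905458664 0.9207094871405417 0.07062270836428834
[-7.91621673  0.00891432  2.53116195] 20.975 14.988845614386088 0.0007227081180915561
```

Lift is about 0.9–1.05 mm by depth and by travel. The drag is steady and the blade is held still.

```bash
python3 -c "
from cell import r
print(r.hand_in())"
```

```text
the job is handed in; nothing more can be done
None
```

I slid the blade in about 60 mm past the mouth, where it drags at about 7.7 N with the upper bar lifted about 1 mm, and handed the job in while still gripping it and holding it still; the verdict was not reported.

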